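# Crank the plywood die home on its feed slide

### The job

Two hand-cranked feed slides stand on the bench. Take the orange free-spinning sleeve of the one whose carriage carries the plywood cutting die, and crank it clockwise (seen from above) in one go, keeping hold of the sleeve all the way, until the carriage is fully home against its green stop; then let go. Leave the other slide's crank (blue sleeve) as it is.

Things in the scene. Friction and masses are not known exactly. Their poses are not given: they have to be found in the camera images.
- die_feed: The feed slide with the plywood die, bolted to the bench: grey base plate 370 x 150 x 12 mm, white gearbox 110 x 110 mm and 78 mm high, carriage on two rails. Origin on the vertical axis of the crank, at bench level. Its x axis runs along the rails from the gearbox to the green stop, whose face is 275 mm from the origin; z is up. It may stand left or right, yawed up to 12 degrees.
- die_crank (a joint): Turn of that slide's crank in rad, growing clockwise seen from above. At 0 the crank arm points along the slide's -x axis (away from the green stop), so at value q it points in the slide's direction pi - q, counter-clockwise positive. A hard stop ends it at 3.5 (carriage against the green stop); it starts between 0 and 0.5. Each rad drives the carriage 30 mm towards the stop. It turns stiffly (about 2 N at the sleeve) and stays where it is left.
- die_sleeve (a point): Point on the axis of the orange sleeve, where to grip it: 142 mm above the bench, 65 mm from the crank axis. The sleeve is an upright cylinder 28 mm across and 60 mm long (105 to 165 mm above the bench, a 3 mm screw head on top) and spins freely on its spindle, so the gripper need not turn as the crank goes round. The steel crank arm below it is 22 mm wide with its top at 102 mm; nothing else on the slide stands higher than 103 mm.
- spare_sleeve (a point): The same point on the blue sleeve of the other feed slide (grey gearbox, empty black carriage), an otherwise equal machine to be left alone; its crank may stand at any angle.

How it is judged:
On the way, in this order (a step that is already met when the one before it is completed fails the run):
1. the orange sleeve is held between the fingers before the crank has been turned (contact force between the fingers and die_feed above 1 N and distance between the grasp point and die_sleeve below 0.035 m and value of joint die_crank below 0.8 rad), for 0.2 s.
2. the crank is past half way with the sleeve still held (contact force between the fingers and die_feed above 1 N and distance between the grasp point and die_sleeve below 0.035 m and value of joint die_crank above 1.9 rad), for 0.05 s.
3. the carriage is home with the sleeve still held (contact force between the fingers and die_feed above 1 N and distance between the grasp point and die_sleeve below 0.035 m and value of joint die_crank above 3.25 rad), for 0.1 s.
At the end, for the whole second after the job is handed in: the die's crank rests within 0.25 rad of its hard stop (above 3.25 rad, carriage within 7.5 mm of home), the sleeve is released, and the blue sleeve is within 15 mm of where it was (value of joint die_crank above 3.25 rad and velocity of joint die_crank between -0.05 and 0.05 rad/s and contact force between the fingers and die_feed below 0.1 N and distance of spare_sleeve from where it was at the start of the episode below 0.015 m); the robot touches nothing.
It fails at once if the sleeve was let go part way (crank between 0.9 and 3.2 rad, gripper more than 50 mm from the grip point) (value of joint die_crank between 0.9 and 3.2 rad and distance between the grasp point and die_sleeve above 0.05 m).
It fails at once if the crank with the blue sleeve was moved by more than 15 mm (distance of spare_sleeve from where it was at the start of the episode above 0.015 m).
It also fails if it takes over 42 s, if anything falls off the work surface, if the arm or the gripper's body presses on something with over 40 N, if the wrist force passes 120 N, or if a joint passes its speed limit or range.

### The arm

A 6-joint arm with a two-finger parallel gripper is mounted at the origin on the work surface. World frame = base frame: x ahead of the robot, y to its left, z up, the work surface at z = 0. Lengths are in m, angles in rad, forces in N, time in s.
With the tool pointing down it reaches from about 0.225 to 0.875 m from the base axis. Payload 3.4 kg.
Tool frame: the origin (TCP) lies between the finger pads; the fingertips stand 8 mm ahead of it and the grasp point (between the pads) lies 11 mm behind it; z points along the fingers, y is the line along which they close (so a half turn about z gives the same grasp; the last joint's range is limited). The gripper opens to 85 mm and grips with 20 to 120 N. Pads are 22 mm wide; open, the fingers measure 114 mm over their backs; the gripper's body (76 mm by 85 mm) begins 54 mm behind the grasp point. The pads swing forward as they close: fully open they stand 13 mm farther back than shut.
Start: joints at [1.155, 0.276, 1.505, -0, 1.361, -0.121], TCP at [0.167, 0.55, 0.239] pointing down, gripper open.
Joint ranges: [-2.89, 2.89], [-0.75, 2.08], [0.22, 2.7], [-1.18, 4.32], [0.11, 2.71], [-2.7, 2.7]. Speed limits (rad/s): [2.57, 2.57, 3.14, 3.14, 3.14, 3.14].

### API

Orientations are given as a unit quaternion [w, x, y, z].
In Python, from rig import manip, optics, finder gives the robot as it stands.
- The arm moves only by the tool servo_tool, never from a script. Its argument "increments" is a list of rows, each a list of 7 numbers: the shift along the tool's x, y, z in cm, then the turn, a rotation vector about the tool's x, y, z in degrees, then the closure, from -1 (fully open) to 1 (shut). In form: [[x, y, z, rx, ry, rz, gripper], ...]. A call has exactly 5 rows; each row shifts and turns the commanded pose from where the row before left it, along the tool's axes as they then stand; what a row does not reach is not made up. A row lasts 1/10 s, in which the tool goes at most 50 mm and 8.59 degrees, less where a joint would pass 70% of its speed; a pose out of reach is approached as far as the arm can. A call is refused whole if a number of a shift passes 5 or a number of a turn 8.59, either way. A call with a gripper value outside its range is refused whole. The fingers move at their own pace and stop on an object; "squeeze" is the grip in N (left out, the last holds). Time passes only in rows, so rows that do not move let the fingers close, or fill a call up. It gives the time, the measured TCP pose, the force, the opening and the grip force at its end, in the units of the state.
- manip.get_state(): the state, without advancing time (a new reading comes with each control period).
- optics.get_image(name): name is "side" or "top"; returns the picture (420x560x3 uint8, red, green, blue); there is no depth.
- optics.get_calibration(name): a dict with "fov_y" (degrees; the focal length in pixels is half the picture's height over the tangent of half this angle, whatever the lens; pixels are square), "cx", "cy" (the principal point, pixels), "world_to_cam" (4x4, takes a point from world to camera coordinates). Camera axes: x right, y down, z forward; pixel columns grow to the right and rows downward; lengths in m; the calibration is good to about 2 mm. A picture is of the moment at which its call begins. get_calibration takes no time and is no camera call.
- manip.sign_off(): hands the job in; it is judged then, once.
Trained networks look in the newest picture that a camera, given by its name, has taken for a name from the list of things; names that differ only in an ending like _2 or _b are one class to them, and where a whole thing is asked for, a point or a joint stands for the part that bears it (a point fixed in the world has none). Each returns a list of dicts, best first, with "p" (0 to 1); they miss things now and then, are a little off and sometimes report something else, mostly with a low value. They report only what shows in the picture. A call takes as long as a camera call.
- finder.silhouettes(label, camera): "region" (420x560 bool, what is visible of it) and "box" ([centre column, centre row, width, height] in pixels, round what is visible of it).
- finder.tip_of(label, camera): "at" ([column, row] in pixels: a listed point, or the origin of a listed thing).
The state is a dict: "clock": time; "qpos": joint angles; "qd": joint speeds; "effort": joint torques, N m; "position": TCP position; "ee_rot": TCP orientation; "contact_force": force on the tool from outside, world axes, zero at the start; "moment": the same for the moment, N m; "width": finger opening in m; "gripper_force": force on a finger pad.
Only numpy, scipy, OpenCV 4.12 (cv2) and the standard library are available. Lean on these libraries where they do the work, as an engineer would, in place of code of your own. Each camera call takes 0.05 s, during which the arm holds its last target. There are 200 camera calls.

## Working session

There is one attempt and no reset: what is moved stays moved. The work goes in short steps, Python scripts to look and compute and a tool call to move; the robot and the scene stay as the last step left them, time stands still between calls to the robot, and variables do not carry over. Pictures are saved under pics/ and viewed, at most 10 in all, crops included, and the job is handed in when it is done.

Besides the shell and the picture viewer there is one more tool, called after "Emit:" as a command line: name --pt "numbers of a row" for each row, then --argument value for the rest. servo_tool: Moves the arm, as the interface text tells. Its arguments: {"type":"object","properties":{"increments":{"type":"array","items":{"type":"array","items":{"type":"number"}}},"squeeze":{"type":"number"}},"required":["increments"]}

```bash
mkdir -p pics; cat > h.py <<'E'
import numpy as np, cv2
from rig import manip, optics, finder
def P(n):
    c=optics.get_calibration(n); f=210/np.tan(np.radians(c["fov_y"])/2)
    K=np.array([[f,0,c["cx"]],[0,f,c["cy"]],[0,0,1]]); return K@np.array(c["world_to_cam"])[:3]
def tri(a,b):
    X=cv2.triangulatePoints(P("side"),P("top"),np.array(a,float).reshape(2,1),np.array(b,float).reshape(2,1))[:,0]; X=X[:3]/X[3]
    e=[]
    for n,p in(("side",a),("top",b)):
        u=P(n)@np.r_[X,1]; e.append(np.round(u[:2]/u[2]-p,1))
    return X,e
def atz(n,p,z):
    M=P(n); A=np.c_[M[:,0],M[:,1],M[:,2]*z+M[:,3]]; X=np.linalg.solve(A,[*p,1]); return X[:2]/X[2]
E
python3 - <<'E'
from h import *
for n in("side","top"):
    cv2.imwrite(f"pics/{n}1.png",optics.get_image(n)[:,:,::-1])
    print(n,{k:v for k,v in optics.get_calibration(n).items() if k!="world_to_cam"})
D={}
for n in("side","top"):
    for l in("die_sleeve","spare_sleeve","die_feed"):
        r=finder.tip_of(l,n); print(n,l,[(np.round(d["at"],1),round(d["p"],2)) for d in r[:3]])
        if r: D[n,l]=r[0]["at"]
for l in("die_sleeve","spare_sleeve","die_feed"):
    try: print(l,tri(D["side",l],D["top",l]))
    except KeyError: pass
print(manip.get_state())
E
```

```text
side {'fov_y': 45.76017254110758, 'cx': 278.4099983738171, 'cy': 213.88491578333628}
top {'fov_y': 56.66425592650226, 'cx': 281.57158240512365, 'cy': 209.43011170721383}
side die_sleeve [(array([263.2, 316.2]), 0.74)]
side spare_sleeve [(array([271.9, 125.9]), 0.61)]
side die_feed [(array([264.8, 317.5]), 0.68), (array([315. , 390.2]), 0.63)]
top die_sleeve [(array([405.7, 213.1]), 0.54)]
top spare_sleeve [(array([164.6, 197.7]), 0.69)]
top die_feed [(array([390.6, 187. ]), 0.64)]
die_sleeve (array([ 0.46988654, -0.20196224,  0.14098171]), [array([ 2.2, -0.1]), array([0. , 2.5])])
spare_sleeve (array([0.50356351, 0.19918685, 0.13912337]), [array([ 1.7, -0.1]), array([-0. ,  2.9])])
die_feed (array([ 0.48890125, -0.18585308,  0.11882053]), [array([16.1, -1.9]), array([ 1.4, 17.8])])
{'clock': 0.4, 'qpos': array([ 1.15495996e+00,  2.76013881e-01,  1.50507162e+00, -2.08468818e-05,
        1.36069169e+00, -1.20976916e-01]), 'qd': array([-0.00225038, -0.00170009, -0.00065583,  0.00096648,  0.00108735,
        0.00025409]), 'effort': array([-1.75052588e-03, -4.16178811e+01, -2.45745617e+01, -1.64322164e-04,
        3.45145403e-03,  3.03349751e-06]), 'position': array([0.16708126, 0.55014799, 0.2391945 ]), 'ee_rot': array([-1.46392707e-05,  1.46894077e-01,  9.89152224e-01, -9.16649386e-05]), 'contact_force': array([-0.43957731, -1.01415033,  0.39740198]), 'moment': array([ 0.01588184, -0.02453063,  0.0077223 ]), 'gripper_force': 0.0, 'width': 0.08510334543889905}
```

View pics/top1.png

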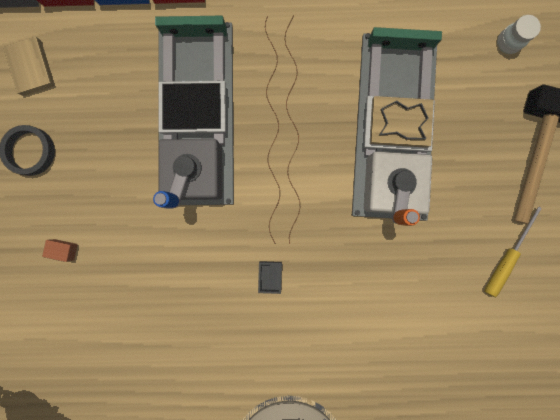

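View pics/side1.png

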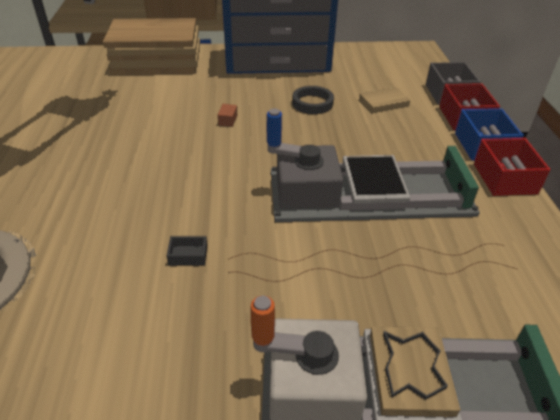

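The top view shows the die slide on the right: hub at about (404,181), orange sleeve at (407,217) and base plate edges from (354,216) to (364,35) and (428,220) to (439,45). The blue slide is on the left, with its sleeve at (164,199). In the side view the orange sleeve runs from (263,302) to (263,342) and the hub is at (318,348).

```bash
python3 - <<'E'
from h import *
im=optics.get_image("top"); 
# green stop and whole-slide edges
for a,b in (((354,216),(364,35)),((428,220),(439,45))):
    p,q=atz("top",a,.012),atz("top",b,.012); d=q-p; print("edge",p,q,np.degrees(np.arctan2(d[1],d[0])))
hub=tri((318,340),(404,178)); print("hub",hub)
print("hub top z=.103", atz("top",(404,179),.103), atz("side",(318,342),.103))
print("sleeve top",tri((263,301),(407.5,217)), atz("top",(407.5,217),.166))
hsv=cv2.cvtColor(im,cv2.COLOR_RGB2HSV)
m=((hsv[...,0]<15)&(hsv[...,1]>170)&(hsv[...,2]>120)).astype(np.uint8); m[:,:380]=0; m[:,450:]=0
ys,xs=np.nonzero(m); print("orange",xs.min(),xs.max(),ys.min(),ys.max())
r=finder.silhouettes("die_feed","top")
for d in r[:2]:
    print(d["p"],d["box"]); c=max(cv2.findContours(d["region"].astype(np.uint8),0,2)[0],key=cv2.contourArea); print(cv2.minAreaRect(c))
big=cv2.resize(im[0:240,340:460],None,fx=2.5,fy=2.5,interpolation=2); big=np.hstack([big])
cv2.imwrite("pics/crop.png",big[:,:,::-1])
E
```

```text
edge [ 0.47188209 -0.13895102] [ 0.83605081 -0.16859532] -4.653767226743367
edge [ 0.46084035 -0.28532827] [ 0.81173461 -0.31835183] -5.376416298546064
hub (array([ 0.53266536, -0.21199634,  0.10420403]), [array([ 1.8, -0.2]), array([-0.1,  1.9])])
hub top z=.103 [ 0.53444892 -0.21251604] [ 0.53037997 -0.21398602]
sleeve top (array([ 0.46744728, -0.19795681,  0.16309377]), [array([-0.,  0.]), array([ 0., -0.])]) [ 0.46742248 -0.197052  ]
orange 403 418 210 224
0.82 [395.6, 127.1, 90.1, 200.2]
((395.5509033203125, 126.23674011230469), (80.82061004638672, 197.8275604248047), 3.814074993133545)
0.55 [407.9, 196.9, 27.5, 49.8]
((405.5, 198.0), (54.0, 27.0), 90.0)
```

View pics/crop.png

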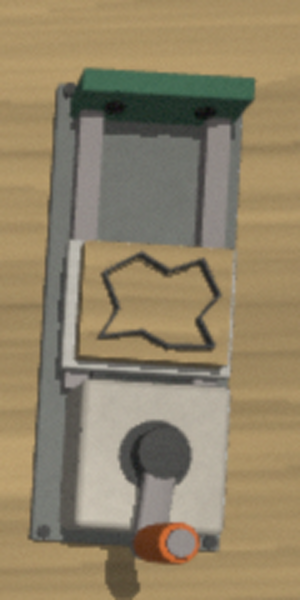

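The crop shows the screw head at about (412.4,216.8) in the full image, the hub cap centre at (405.2,180), and the base plate running nearly straight up with a slight yaw.

```bash
python3 - <<'E'
from h import *
s=tri((262.5,302),(412.4,216.8)); print("sleeve top",s, atz("top",(412.4,216.8),.167),atz("side",(262.5,302),.167))
print("hub",tri((318.5,341),(405.2,180)),atz("top",(405.2,180),.103),atz("side",(318.5,341),.103))
for a,b in (((352.5,215.5),(362.5,35)),):
    p,q=atz("top",a,.012),atz("top",b,.012); d=q-p; print(p,q,np.linalg.norm(d),np.degrees(np.arctan2(d[1],d[0])))
# stop's top edge rear  & gearbox front edge (z .078)
for a,b,z in (((374.5,28),(442,31.5),.06),((366,209),(428,212.5),.078)):
    p,q=atz("top",a,z),atz("top",b,z); d=q-p; print(p,q,np.linalg.norm(d),np.degrees(np.arctan2(d[1],d[0]))+90)
E
```

```text
sleeve top (array([ 0.46702254, -0.20387526,  0.16891558]), [array([ 0.3, -0. ]), array([-0. ,  0.3])]) [ 0.46757471 -0.20451313] [ 0.46674047 -0.20236437]
hub (array([ 0.53145853, -0.21391299,  0.10490611]), [array([ 0.5, -0. ]), array([-0. ,  0.6])]) [ 0.53263964 -0.21456652] [ 0.53113519 -0.21267119]
[ 0.47293986 -0.13599838] [ 0.83613048 -0.16558047] 0.36439336980087356 -4.656495544919896
[ 0.82609249 -0.17854486] [ 0.81602116 -0.30534508] 0.12719955453294882 -4.541283254874983
[ 0.48370653 -0.14956609] [ 0.47494216 -0.26179307] 0.11256869295542514 -4.465451332036665
```

Emit:
servo_tool --pt "0 0 0 0 0 -8.45 -1" --pt "0 0 0 0 0 -8.45 -1" --pt "-1.7 -4.4 0 0 0 0 -1" --pt "-1.7 -4.4 0 0 0 0 -1" --pt "-1.7 -4.4 0 0 0 0 -1" --squeeze 60

```text
clock: 1.0
position: [0.2183, 0.4169, 0.2391]
ee_rot: [0.0, -0.001, 1.0, -0.0]
contact_force: [1.1, -1.1, 0.0]
width: 0.0851
gripper_force: 0.0
```

Emit:
servo_tool --pt "-1.7 -4.4 0 0 0 0 -1" --pt "-1.7 -4.4 0 0 0 0 -1" --pt "-1.7 -4.4 0 0 0 0 -1" --pt "-1.7 -4.4 0 0 0 0 -1" --pt "-1.7 -4.4 0 0 0 0 -1"

```text
clock: 1.5
position: [0.3034, 0.1966, 0.2397]
ee_rot: [0.001, -0.0, 1.0, 0.0]
contact_force: [1.4, 0.8, -0.5]
width: 0.0852
gripper_force: 0.0
```

Emit:
servo_tool --pt "-1.7 -4.4 0 0 0 0 -1" --pt "-1.7 -4.4 0 0 0 0 -1" --pt "-1.7 -4.4 0 0 0 0 -1" --pt "-1.7 -4.4 0 0 0 0 -1" --pt "0 0 0 0 0 0 -1"

```text
clock: 2.0
position: [0.3736, 0.0169, 0.2397]
ee_rot: [0.001, 0.004, 1.0, -0.002]
contact_force: [-0.2, 0.7, 0.6]
width: 0.0853
gripper_force: 0.0
```

Emit:
servo_tool --pt "-1.9 -4.5 0 0 0 0 -1" --pt "-1.9 -4.5 0 0 0 0 -1" --pt "-1.9 -4.5 0 0 0 0 -1" --pt "-1.9 -4.5 0 0 0 0 -1" --pt "-1.9 -4.5 0 0 0 0 -1"

```text
clock: 2.5
position: [0.4669, -0.2036, 0.2394]
ee_rot: [0.0, -0.0, 1.0, 0.0]
contact_force: [1.0, 0.5, -0.4]
width: 0.0853
gripper_force: 0.0
```

Emit:
servo_tool --pt "0 0 0 0 0 0 -1" --pt "0 0 0 0 0 0 -1" --pt "0 0 0 0 0 0 -1" --pt "0 0 0 0 0 0 -1" --pt "0 0 0 0 0 0 -1"

```text
clock: 3.0
position: [0.4659, -0.2014, 0.2396]
ee_rot: [0.0, -0.001, 1.0, 0.0]
contact_force: [-0.2, -0.5, -0.5]
width: 0.0851
gripper_force: 0.0
```

```bash
python3 - <<'E'
from h import *
cv2.imwrite("pics/side2.png",optics.get_image("side")[:,:,::-1])
s=manip.get_state(); print(s["position"],s["ee_rot"],s["qpos"])
d=finder.tip_of("die_sleeve","side"); print(d[:2])
E
```

```text
[ 0.46599372 -0.20159616  0.23965104] [ 2.46751885e-04 -8.16239363e-04  9.99999635e-01 -4.73057804e-05] [-5.45543556e-01  1.73912353e-01  1.64217196e+00  1.81015709e-04
  1.32503753e+00 -2.11801636e+00]
[{'at': [264.8, 319.3], 'p': 0.57}]
```

View pics/side2.png

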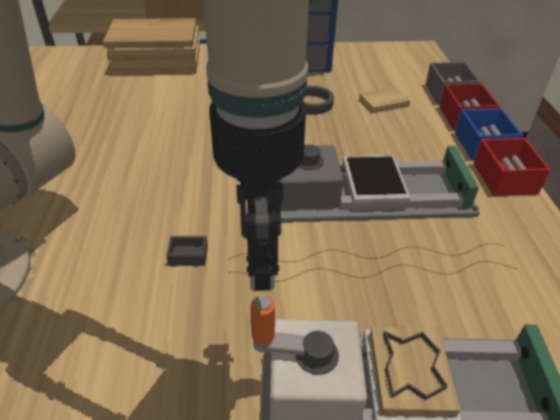

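The fingers hang straight above the orange sleeve (finger column about 262, sleeve column 263), so I descend about 10.9 cm.

Emit:
servo_tool --pt "-0.1 -0.2 2.5 0 0 0 -1" --pt "0 0 2.5 0 0 0 -1" --pt "0 0 2.5 0 0 0 -1" --pt "0 0 2 0 0 0 -1" --pt "0 0 1.4 0 0 0 -1"

```text
clock: 3.6
position: [0.4665, -0.204, 0.129]
ee_rot: [-0.001, -0.0, 1.0, 0.0]
contact_force: [0.5, 0.8, -0.3]
width: 0.0851
gripper_force: 0.0
```

Emit:
servo_tool --pt "0 0 0 0 0 0 0" --pt "0 0 0 0 0 0 0.5" --pt "0 0 0 0 0 0 1" --pt "0 0 0 0 0 0 1" --pt "0 0 0 0 0 0 1"

```text
clock: 4.1
position: [0.4678, -0.2049, 0.1315]
ee_rot: [0.001, -0.0, 1.0, -0.0]
contact_force: [-0.9, 1.0, 5.7]
width: 0.026
gripper_force: 58.9
```

Emit:
servo_tool --pt "0 0 0 0 0 0 1" --pt "0 0 0 0 0 0 1" --pt "0 0 0 0 0 0 1" --pt "0 0 0 0 0 0 1" --pt "0 0 0 0 0 0 1"

```text
clock: 4.6
position: [0.4678, -0.2049, 0.1315]
ee_rot: [0.001, -0.0, 1.0, -0.0]
contact_force: [-0.9, 1.0, 6.3]
width: 0.0265
gripper_force: 59.0
```

```bash
python3 - <<'E'
import numpy as np
C=np.array([.5315,-.2137]); p=np.array([.4673,-.2047])
a0=np.degrees(np.arctan2(*(p-C)[::-1])); print(a0,np.linalg.norm(p-C))
for k in range(1,41):
    a=np.radians(a0-5*k); t=C+.065*np.array([np.cos(a),np.sin(a)]); d=np.round((t-p)*100,2); p=p+d/100
    print([-d[0],d[1]],np.round(t,4) if k%5==0 else "",end="\n" if k%5==0 else " ")
E
```

```text
172.01988625483148 0.06482777182658678
[np.float64(-0.09), np.float64(0.56)]  [np.float64(-0.15), np.float64(0.55)]  [np.float64(-0.2), np.float64(0.53)]  [np.float64(-0.24), np.float64(0.51)]  [np.float64(-0.29), np.float64(0.49)] [ 0.477  -0.1783]
[np.float64(-0.33), np.float64(0.46)]  [np.float64(-0.36), np.float64(0.43)]  [np.float64(-0.41), np.float64(0.4)]  [np.float64(-0.44), np.float64(0.36)]  [np.float64(-0.46), np.float64(0.32)] [ 0.497  -0.1586]
[np.float64(-0.5), np.float64(0.28)]  [np.float64(-0.51), np.float64(0.24)]  [np.float64(-0.54), np.float64(0.19)]  [np.float64(-0.55), np.float64(0.14)]  [np.float64(-0.56), np.float64(0.09)] [ 0.5236 -0.1492]
[np.float64(-0.56), np.float64(0.05)]  [np.float64(-0.57), np.float64(-0.01)]  [np.float64(-0.56), np.float64(-0.05)]  [np.float64(-0.56), np.float64(-0.11)]  [np.float64(-0.55), np.float64(-0.15)] [ 0.5516 -0.1519]
[np.float64(-0.53), np.float64(-0.2)]  [np.float64(-0.51), np.float64(-0.24)]  [np.float64(-0.49), np.float64(-0.29)]  [np.float64(-0.46), np.float64(-0.33)]  [np.float64(-0.43), np.float64(-0.36)] [ 0.5758 -0.1661]
[np.float64(-0.4), np.float64(-0.41)]  [np.float64(-0.36), np.float64(-0.44)]  [np.float64(-0.32), np.float64(-0.46)]  [np.float64(-0.28), np.float64(-0.5)]  [np.float64(-0.24), np.float64(-0.51)] [ 0.5918 -0.1893]
[np.float64(-0.19), np.float64(-0.54)]  [np.float64(-0.14), np.float64(-0.55)]  [np.float64(-0.09), np.float64(-0.56)]  [np.float64(-0.05), np.float64(-0.56)]  [np.float64(0.01), np.float64(-0.57)] [ 0.5964 -0.2171]
[np.float64(0.05), np.float64(-0.56)]  [np.float64(0.11), np.float64(-0.56)]  [np.float64(0.15), np.float64(-0.55)]  [np.float64(0.2), np.float64(-0.53)]  [np.float64(0.24), np.float64(-0.51)] [ 0.5889 -0.2442]
```

Emit:
servo_tool --pt "-0.09 0.56 0 0 0 0 1" --pt "-0.15 0.55 0 0 0 0 1" --pt "-0.2 0.53 0 0 0 0 1" --pt "-0.24 0.51 0 0 0 0 1" --pt "-0.29 0.49 0 0 0 0 1"

```text
clock: 5.1
position: [0.4778, -0.1794, 0.1315]
ee_rot: [0.001, -0.0, 1.0, -0.001]
contact_force: [-0.5, -2.0, 5.5]
width: 0.0264
gripper_force: 59.0
```

Forces are small, so I carry on.

Emit:
servo_tool --pt "-0.33 0.46 0 0 0 0 1" --pt "-0.36 0.43 0 0 0 0 1" --pt "-0.41 0.4 0 0 0 0 1" --pt "-0.44 0.36 0 0 0 0 1" --pt "-0.46 0.32 0 0 0 0 1"

```text
clock: 5.6
position: [0.4979, -0.1599, 0.1315]
ee_rot: [0.001, -0.0, 1.0, -0.002]
contact_force: [-1.5, -3.2, 4.9]
width: 0.0265
gripper_force: 59.0
```

Emit:
servo_tool --pt "-0.5 0.28 0 0 0 0 1" --pt "-0.51 0.24 0 0 0 0 1" --pt "-0.54 0.19 0 0 0 0 1" --pt "-0.55 0.14 0 0 0 0 1" --pt "-0.56 0.09 0 0 0 0 1"

```text
clock: 6.1
position: [0.5241, -0.1507, 0.1315]
ee_rot: [0.001, -0.0, 1.0, -0.002]
contact_force: [-1.9, -4.6, 6.3]
width: 0.0263
gripper_force: 59.1
```

Emit:
servo_tool --pt "-0.56 0.05 0 0 0 0 1" --pt "-0.57 -0.01 0 0 0 0 1" --pt "-0.56 -0.05 0 0 0 0 1" --pt "-0.56 -0.11 0 0 0 0 1" --pt "-0.55 -0.15 0 0 0 0 1"

```text
clock: 6.6
position: [0.5514, -0.1532, 0.1315]
ee_rot: [-0.0, -0.0, 1.0, -0.001]
contact_force: [-3.7, -2.6, 7.5]
width: 0.0264
gripper_force: 59.3
```

Emit:
servo_tool --pt "-0.53 -0.2 0 0 0 0 1" --pt "-0.51 -0.24 0 0 0 0 1" --pt "-0.49 -0.29 0 0 0 0 1" --pt "-0.46 -0.33 0 0 0 0 1" --pt "-0.43 -0.36 0 0 0 0 1"

```text
clock: 7.1
position: [0.5751, -0.1667, 0.1315]
ee_rot: [-0.0, -0.0, 1.0, -0.001]
contact_force: [-3.3, -0.6, 7.5]
width: 0.0262
gripper_force: 59.3
```

Emit:
servo_tool --pt "-0.4 -0.41 0 0 0 0 1" --pt "-0.36 -0.44 0 0 0 0 1" --pt "-0.32 -0.46 0 0 0 0 1" --pt "-0.28 -0.5 0 0 0 0 1" --pt "-0.24 -0.51 0 0 0 0 1"

```text
clock: 7.6
position: [0.5915, -0.1891, 0.1315]
ee_rot: [-0.0, -0.0, 1.0, 0.0]
contact_force: [-2.6, 0.8, 6.8]
width: 0.0261
gripper_force: 59.3
```

Emit:
servo_tool --pt "-0.19 -0.54 0 0 0 0 1" --pt "-0.14 -0.55 0 0 0 0 1" --pt "-0.09 -0.56 0 0 0 0 1" --pt "-0.05 -0.56 0 0 0 0 1" --pt "0.01 -0.57 0 0 0 0 1"

```text
clock: 8.1
position: [0.597, -0.2165, 0.1315]
ee_rot: [0.001, -0.0, 1.0, 0.0]
contact_force: [-1.2, 1.8, 5.5]
width: 0.0262
gripper_force: 59.2
```

Emit:
servo_tool --pt "0.05 -0.56 0 0 0 0 1" --pt "0.11 -0.56 0 0 0 0 1" --pt "0.15 -0.55 0 0 0 0 1" --pt "0.2 -0.53 0 0 0 0 1" --pt "0 0 0 0 0 0 1"

```text
clock: 8.6
position: [0.5923, -0.2397, 0.1316]
ee_rot: [0.002, 0.0, 1.0, -0.0]
contact_force: [0.5, 0.4, 4.4]
width: 0.0261
gripper_force: 59.1
```

Emit:
servo_tool --pt "0.12 -0.26 0 0 0 0 1" --pt "0.12 -0.25 0 0 0 0 1" --pt "0 0 0 0 0 0 1" --pt "0 0 0 0 0 0 1" --pt "0 0 0 0 0 0 1"

```text
clock: 9.1
position: [0.5906, -0.2434, 0.1316]
ee_rot: [0.002, 0.0, 1.0, 0.0]
contact_force: [2.2, 3.5, 4.8]
width: 0.0262
gripper_force: 59.2
```

Emit:
servo_tool --pt "0.15 -0.25 0 0 0 0 1" --pt "0.15 -0.25 0 0 0 0 1" --pt "0 0 0 0 0 0 1" --pt "0 0 0 0 0 0 1" --pt "0 0 0 0 0 0 1"

```text
clock: 9.6
position: [0.5904, -0.2439, 0.1316]
ee_rot: [0.005, 0.0, 1.0, 0.004]
contact_force: [8.5, 13.3, 4.9]
width: 0.0257
gripper_force: 59.4
```

```bash
python3 - <<'E'
from h import *
a=optics.get_image("top"); b=optics.get_image("side")
v=np.hstack([cv2.resize(a[:240,320:480],None,fx=2.2,fy=2.2),cv2.resize(b[180:,220:],(430,528-0))])[:,:,::-1]
print(v.shape);cv2.imwrite("pics/home.png",v)
E
```

```text
(528, 782, 3)
```

View pics/home.png

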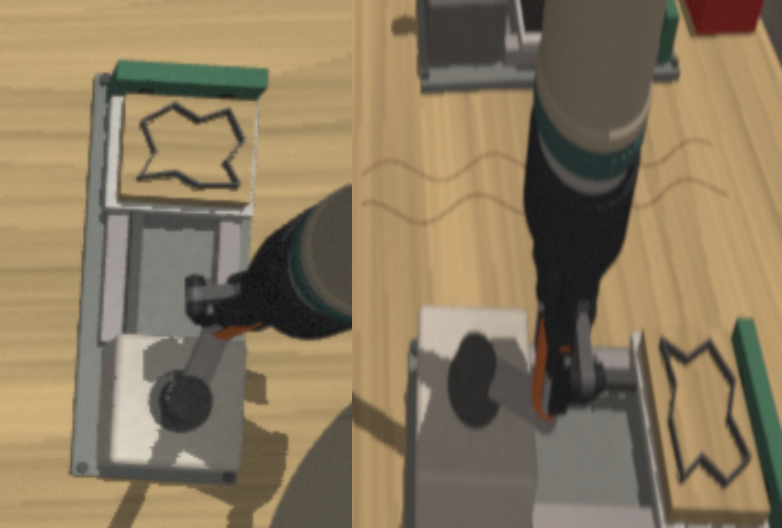

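The carriage sits against the green stop in both halves, and the force jumped to 16 N with no motion, so it is home. I unload, release and rise.

Emit:
servo_tool --pt "-0.25 0.45 0 0 0 0 1" --pt "0 0 0 0 0 0 1" --pt "0 0 0 0 0 0 0.3" --pt "0 0 0 0 0 0 -1" --pt "0 0 0 0 0 0 -1"

```text
clock: 10.2
position: [0.5875, -0.2449, 0.1296]
ee_rot: [-0.001, 0.0, 1.0, 0.0]
contact_force: [0.2, -0.8, 1.1]
width: 0.0585
gripper_force: 0.0
```

Emit:
servo_tool --pt "0 0 0 0 0 0 -1" --pt "0 0 0 0 0 0 -1" --pt "0 0 0 0 0 0 -1" --pt "0 0 -1 0 0 0 -1" --pt "0 0 -2 0 0 0 -1"

```text
clock: 10.7
position: [0.5873, -0.2442, 0.1595]
ee_rot: [-0.002, -0.0, 1.0, 0.001]
contact_force: [0.7, 0.0, 0.7]
width: 0.0853
gripper_force: 0.0
```

Emit:
servo_tool --pt "0 0 -3 0 0 0 -1" --pt "0 0 -3 0 0 0 -1" --pt "0 0 -3 0 0 0 -1" --pt "0 0 -1 0 0 0 -1" --pt "0 0 0 0 0 0 -1"

```text
clock: 11.2
position: [0.5891, -0.2451, 0.2624]
ee_rot: [0.002, -0.0, 1.0, -0.001]
contact_force: [0.3, -0.1, 0.2]
width: 0.0856
gripper_force: 0.0
```

Emit:
servo_tool --pt "5 0 0 0 0 0 -1" --pt "5 0 0 0 0 0 -1" --pt "5 0 0 0 0 0 -1" --pt "0 0 0 0 0 0 -1" --pt "0 0 0 0 0 0 -1"

```text
clock: 11.7
position: [0.437, -0.2443, 0.2592]
ee_rot: [-0.001, 0.001, 1.0, 0.001]
contact_force: [0.3, 1.1, -1.0]
width: 0.0854
gripper_force: 0.0
```

```bash
python3 - <<'E'
from h import *
a=optics.get_image("top"); b=optics.get_image("side")
v=np.hstack([cv2.resize(a[:240,320:480],None,fx=2.2,fy=2.2),cv2.resize(b[180:,220:],(430,528))])[:,:,::-1]
cv2.imwrite("pics/end.png",v)
for n in("side","top"):
    print(n,[(d["at"],d["p"]) for l in("die_sleeve","spare_sleeve") for d in finder.tip_of(l,n)[:1]])
print(manip.get_state()["clock"])
E
```

```text
side [([378.1, 343.3], 0.58), ([272.0, 124.6], 0.58)]
top [([428.6, 141.2], 0.65), ([166.8, 195.6], 0.48)]
12.0
```

View pics/end.png

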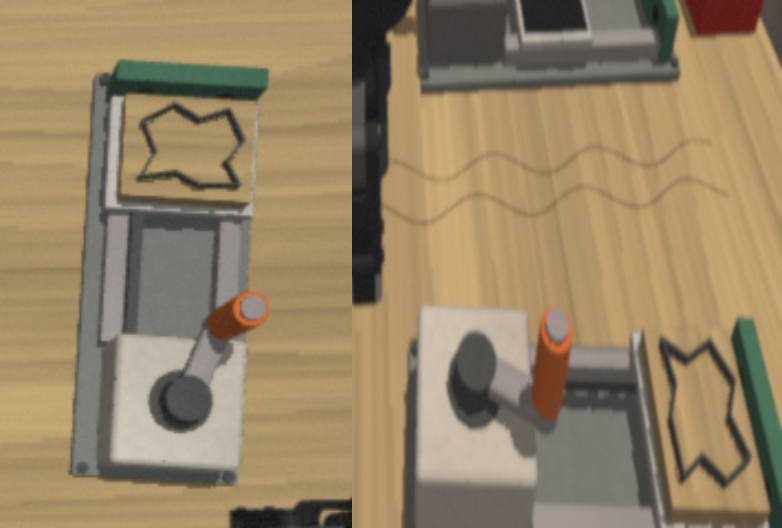

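The carriage is against the green stop in both halves, the orange sleeve stands free at top-view (429,141), and the blue sleeve has not moved.

```bash
python3 -c "
from rig import manip
print(manip.sign_off())"
```

```text
the job is handed in; nothing more can be done
None
```

I cranked the die slide fully home in one held turn, released the orange sleeve, left the blue crank where it was, and handed the job in at about 12 s on the robot clock; the sign-off gave no verdict.

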